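Tighten the nut at the bottom of the microscope pillar

TASK

The pillar of the dismantled microscope stand is loose. Take the long socket key with the flat bar handle from the wooden tool stand, lower it down the pillar's bore until its socket has dropped fully over the square nut at the bottom, and turn the nut clockwise until it comes up against its stop. Then pull the key out and put it back upright in its hole in the tool stand, leaving the other tool and the things on the desk where they are.

Things in the scene. Friction and masses are not known exactly. Their poses are not given: they have to be found in the camera images.
- bore_mouth (a point): centre of the bore's mouth, on top of the round beige pillar (60 mm across) of the fixed microscope stand, 130 mm above the desk; z up. The bore is 37.6 mm across and 100 mm deep; its mouth flares to about 48 mm. Foot plate (175 x 130 x 26 mm), black stage (top 86 mm high, on the bore's -x side) and focus knobs are lower.
- bore_floor (a point): centre of the flat bottom of the bore. On it stands the square steel nut: 18 mm across flats, 16 mm high (top 3 mm stepped in to 14.5 mm). No reading tells the yaw of its flats, find it by touch: the socket rests 13 to 16 mm above the floor and drops to the floor when the squares agree within about 10 degrees.
- nut (a joint): turn of the nut, rad: grows as it turns clockwise seen from above; stiff (about 0.2 N m of friction, stays where left); firm stop at 2.4 (tight). Its zero says nothing of the yaw of the flats. Starts at 0.2 to 0.7.
- key_handle (a point): centre of the key's bar handle, 145 mm above its foot. Plain steel key, 162 mm long, 0.35 kg, upright in a hole of the tool stand: flat bar on top, 46 mm long (its x), 14 mm thick (y, to be gripped), 34 mm high; round shank 16 mm across; socket below, 35 mm across, 30 mm high. z up along the key.
- key_foot (a point): centre of the open lower end of the key's socket; same axes as the handle. The socket's square cavity is 21 mm wide, 24 mm deep, its flats square to the handle's x and y.
- hole_a (a point): centre of the floor of one hole of the wooden tool stand (68 x 190 x 42 mm block, fixed); the hole is 38 mm across, 30 mm deep, with a 3 mm chamfer; its mouth is 42 mm above the desk. z up; the other hole lies along -y, 110 mm away.
- hole_b (a point): centre of the floor of the tool stand's other hole, the same size. One hole holds the key, the other the other tool.
- drift_top (a point): centre of the round head (34 mm across) of the other steel tool, a straight drift 120 mm tall standing upright in the other hole, this point 104 mm above its foot. Not needed; leave it alone.
- beaker_rim (a point): centre of the rim of a glass beaker, 68 mm across, 85 mm high: a bystander.
- eyepiece: black eyepiece standing on the desk beside the microscope stand, 34 mm across, 56 mm high; origin under its middle: a bystander.
- pencil: black pencil lying between the two stands, 170 x 7 x 7 mm along its x; origin under its middle: a bystander.
- tweezers: steel tweezers lying near the tool stand, 110 mm long along x, 7 mm high; origin under the middle: a bystander.
- dish_rim (a point): centre of the rim of a small glass dish, 80 mm across, 15 mm high: a bystander.
- eraser: white eraser lying on the robot's side of the desk, 45 x 20 x 12 mm; origin under its middle: a bystander.

How it is judged:
On the way, in this order (a step that is already met when the one before it is completed fails the run):
1. the key's socket has dropped fully over the nut (z of key_foot in the frame of bore_floor below 0.007 m and horizontal distance between key_foot and bore_floor below 0.006 m), for 0.2 s.
2. the nut is turned up to its stop with the key on it (value of joint nut above 2.3 rad and z of key_foot in the frame of bore_floor below 0.011 m and horizontal distance between key_foot and bore_floor below 0.006 m), for 0.1 s.
At the end, for the whole second after the job is handed in: The nut is at its stop (joint above 2.3 of 2.4 rad), the key stands upright (within 7 degrees) fully down in its hole of the tool stand (foot within 8 mm of the centre of the hole's floor and at most 6 mm above it), and the other tool is still in its hole (head within 20 mm of where it was) (value of joint nut above 2.3 rad and angle between key_handle's own z axis and vertical below 0.12 rad and ((horizontal distance between key_foot and hole_a below 0.008 m and z of key_foot in the frame of hole_a below 0.006 m) or (horizontal distance between key_foot and hole_b below 0.008 m and z of key_foot in the frame of hole_b below 0.006 m)) and distance of drift_top from where it was at the start of the episode below 0.02 m); the robot touches nothing.
It fails at once if the other tool is pulled out or knocked aside (more than 30 mm) (distance of drift_top from where it was at the start of the episode above 0.03 m).
It fails at once if a bystander is pushed more than 40 mm (distance of any of beaker_rim, eyepiece, pencil, tweezers, dish_rim, eraser from where it was at the start of the episode above 0.04 m).
It also fails if it takes over 72 s, if anything falls off the work surface, if the arm or the gripper's body presses on something with over 40 N, if the wrist force passes 120 N, or if a joint passes its speed limit or range.

ROBOT

A 7-joint arm with a two-finger parallel gripper is mounted at the origin on the work surface. World frame = base frame: x ahead of the robot, y to its left, z up, the work surface at z = 0. Lengths are in m, angles in rad, forces in N, time in s.
With the tool pointing down it reaches from about 0.4 to 0.85 m from the base axis. Payload 4.5 kg.
Tool frame: the origin (TCP) lies on the mounting face of the last link; the fingertips stand 173 mm ahead of it and the grasp point (between the pads) lies 155 mm ahead of it; y points along the fingers, x is the direction in which the jaws open and shut, and the axes are right-handed (so a half turn about y gives the same grasp; the last joint's range is limited). The gripper opens to 85 mm and grips with 20 to 120 N. Pads are 22 mm wide; open, the fingers measure 114 mm over their backs; the gripper's body (76 mm by 85 mm) begins 54 mm behind the grasp point. The pads swing forward as they close: fully open they stand 13 mm farther back than shut.
Start: joints at [-1.206, 0.689, -0.195, 1.565, 0.157, 0.902, -0.215], TCP at [0.203, 0.591, 0.405] pointing down, gripper open.
Joint ranges: [-3.01, 3.01], [-0.46, 2.08], [-1.47, 1.51], [0.13, 2.56], [-1, 4.14], [0.04, 2.09], [-2.66, 2.66]. Speed limits (rad/s): [2.57, 2.57, 3.14, 3.14, 3.14, 3.14, 3.14].

INTERFACE

Orientations are given as [roll, pitch, yaw] about the fixed x, y, z axes, in that order (R = Rz(yaw) Ry(pitch) Rx(roll)).
In Python, from plant import manip, get_image, calibration, hand_in, spot_in, cut_out, place_of gives the robot as it stands. The module is installed in compiled form; this text tells all that it offers. Calls block until the motion is done:
- manip.move_ptp(position, orientation): joint-space move of the TCP to a pose.
- manip.servo_line(position, feed=0.15, rot=None): straight line of the TCP; rot=None keeps the orientation; feed is the mean speed in m/s.
- manip.goto_joints(angles): joint-space move.
- manip.gripper_to(opening, f_grip=None): finger opening in m; f_grip is the grip in N (None keeps the last); returns when the fingers have stopped.
- manip.wait(seconds).
- manip.solve_ik(position, orientation): joint angles nearest the present ones, or None.
- manip.read_state(): the state.
- get_image(name): name is "scene" or "top" or "wrist"; returns (picture, depth): 400x640x3 uint8, red, green, blue; 400x640 float32, m along the optical axis (not along the pixel's ray), 0 where there is no reading.
- calibration(name): a dict with "fx", "fy", "cx", "cy" (pixels), "origin" and "attitude" of the camera in the world. Camera axes: x right, y down, z forward; pixel columns grow to the right and rows downward; lengths in m; the calibration is good to about 2 mm. A picture is of the moment at which its call begins: read the wrist's pose just before it. calibration takes no time and is no camera call; for the wrist camera it gives the pose at the moment of the call.
A pose or a line that the arm cannot do raises manip.Unreachable and nothing moves.
- hand_in(): hands the job in, once; it reports no verdict.
Trained networks look in the newest picture that a camera, given by its name, has taken for a name from the list of things; names that differ only in an ending like _2 or _b are one class to them, and where a whole thing is asked for, a point or a joint stands for the part that bears it (a point fixed in the world has none). Each returns a list of dicts, best first, with "confidence" (0 to 1); they miss things now and then, are a little off and sometimes report something else, mostly with a low value. They report only what shows in the picture. A call takes as long as a camera call.
- spot_in(name, camera): "centre" ([x, y, z] in m, in world coordinates, good to about 4 mm: the middle of the surface that is visible of it).
- cut_out(name, camera): "pixels" (400x640 bool, what is visible of it).
- place_of(name, camera): "centre" ([x, y, z] in m, in world coordinates, good to about 4 mm: a listed point, or the origin of a listed thing).
The state is a dict: "clock": time; "qpos": joint angles; "dq": joint speeds; "joint_torque": joint torques, N m; "position": TCP position; "eef_rot": TCP orientation; "wrist_force": force on the tool from outside, world axes, zero at the start; "ft_torque": the same for the moment, N m; "finger_gap": finger opening in m.
Only numpy, scipy, OpenCV 4.12 (cv2) and the standard library are available. Lean on these libraries where they do the work, as an engineer would, in place of code of your own. Each camera call takes 0.05 s, during which the arm holds its last target. There are 200 camera calls.

## Working session

There is one attempt and no reset: what is moved stays moved. The work goes in short steps, each a Python script; the robot and the scene stay as the last script left them, time stands still between calls to the robot, and variables do not carry over. Pictures are saved under pics/ and viewed, about 8 in all and at most 12, crops included, and the job is handed in when it is done.

```bash
mkdir -p pics; python3 - <<'E'
from plant import *
import cv2, numpy as np
np.set_printoptions(precision=4,suppress=True)
s=manip.read_state(); print({k:np.round(v,3) for k,v in s.items()})
for c in ("scene","top"):
    im,d=get_image(c); cv2.imwrite(f"pics/{c}0.png",im[:,:,::-1]); print(c,calibration(c))
    for n in ("bore_mouth","key_handle","key_foot","hole_a","hole_b","drift_top","beaker_rim","eyepiece","pencil","tweezers","dish_rim","eraser"):
        print(n,[(np.round(r["centre"],3),round(r["confidence"],2),[k for k in r if k not in("centre","confidence")]) for r in place_of(n,c)[:2]])
print(manip.read_state()["clock"])
E
```

```text
{'clock': np.float64(0.0), 'qpos': array([-1.206,  0.69 , -0.195,  1.566,  0.157,  0.902, -0.215]), 'dq': array([-0.001, -0.001, -0.001, -0.001, -0.   ,  0.001,  0.   ]), 'joint_torque': array([ -0.001, -53.96 ,  -1.267, -15.855,   0.009,   0.009,   0.   ]), 'position': array([0.203, 0.591, 0.404]), 'eef_rot': array([-1.571,  0.002,  1.24 ]), 'wrist_force': array([ 0.33 , -0.539, -0.217]), 'ft_torque': array([ 0.037, -0.003, -0.008]), 'finger_gap': np.float64(0.085)}
scene {'fx': 456.51706931525433, 'fy': 456.51706931525433, 'cx': 317.78693320491675, 'cy': 200.79588857009847, 'origin': array([1.2205, 0.142 , 0.7088]), 'attitude': array([-2.2992,  0.0202,  1.7596])}
bore_mouth [(array([0.522, 0.16 , 0.131]), 0.65, []), (array([ 0.608, -0.207,  0.012]), 0.55, [])]
key_handle [(array([ 0.609, -0.209,  0.154]), 0.94, []), (array([ 0.609, -0.208,  0.012]), 0.71, [])]
key_foot [(array([ 0.609, -0.207,  0.013]), 0.86, [])]
hole_a [(array([ 0.61 , -0.207,  0.014]), 0.61, []), (array([ 0.569, -0.104,  0.011]), 0.58, [])]
hole_b [(array([ 0.61 , -0.207,  0.014]), 0.61, []), (array([ 0.569, -0.
[... 594 characters left out ...]
881])}
bore_mouth [(array([0.524, 0.161, 0.128]), 0.85, [])]
key_handle [(array([ 0.608, -0.208,  0.157]), 0.55, [])]
key_foot [(array([ 0.609, -0.21 ,  0.01 ]), 0.97, [])]
hole_a [(array([ 0.569, -0.106,  0.009]), 0.72, []), (array([ 0.61 , -0.211,  0.013]), 0.66, [])]
hole_b [(array([ 0.569, -0.106,  0.009]), 0.72, []), (array([ 0.61 , -0.211,  0.013]), 0.66, [])]
drift_top [(array([ 0.572, -0.103,  0.116]), 0.65, [])]
beaker_rim []
eyepiece [(array([0.624, 0.185, 0.001]), 0.82, [])]
pencil [(array([0.534, 0.004, 0.001]), 0.71, [])]
tweezers [(array([ 0.527, -0.176,  0.004]), 0.59, [])]
dish_rim [(array([0.79 , 0.064, 0.012]), 0.7, [])]
eraser [(array([0.38 , 0.009, 0.001]), 0.77, [])]
1.3
```

View images.

View pics/scene0.png

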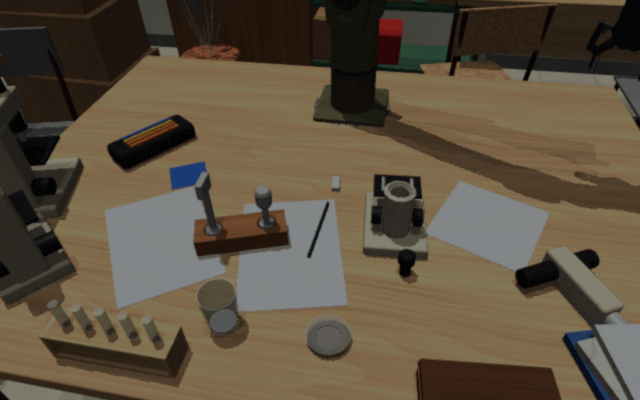

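View pics/top0.png

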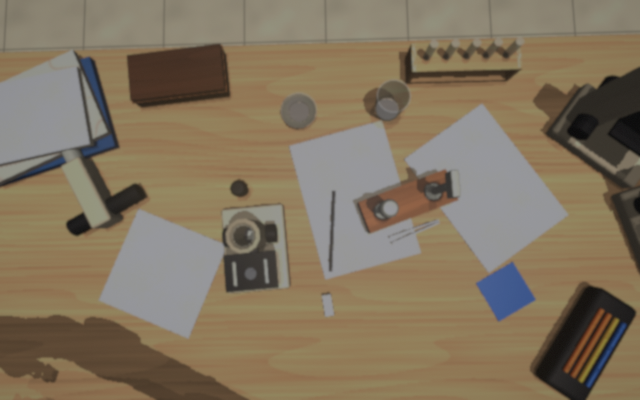

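The scene view shows the key (205,200), drift (263,205), pillar (398,200). The top view shows the key bar (453,184), long side roughly along world x, and the pillar mouth (243,235). Now I'll fit geometry from depth.

```bash
cat > h.py <<'E'
from plant import *
import numpy as np, cv2
from scipy.spatial.transform import Rotation as R
from scipy.optimize import least_squares
np.set_printoptions(precision=4,suppress=True)
def cloud(cam):
    c=calibration(cam); im,d=get_image(cam)
    v,u=np.mgrid[:400,:640]; m=d>0
    p=np.stack([(u-c["cx"])/c["fx"]*d,(v-c["cy"])/c["fy"]*d,d],-1)[m]
    return p@R.from_euler("xyz",c["attitude"]).as_matrix().T+c["origin"],im
def near(P,xy,r,z0,z1):
    return P[(np.hypot(*(P[:,:2]-xy).T)<r)&(P[:,2]>z0)&(P[:,2]<z1)]
def rect(H):  # min-area rectangle in xy
    (c,wh,a)=cv2.minAreaRect((H[:,:2]*1000).astype(np.float32)); return np.array(c)/1000,wh,a
def circ(Q):
    f=least_squares(lambda p:np.hypot(Q[:,0]-p[0],Q[:,1]-p[1])-p[2],[*Q[:,:2].mean(0),.025],loss="soft_l1",f_scale=.002); return f.x
def rot(yaw): return [-np.pi/2,0,yaw]
def st(): 
    s=manip.read_state(); return s["clock"],s["position"],s["eef_rot"],s["wrist_force"],s["ft_torque"],s["finger_gap"]
E
python3 - <<'E'
from h import *
for cam in("scene","top"):
    P,_=cloud(cam)
    H=near(P,[.609,-.209],.04,.145,.19); print(cam,"handle",len(H),rect(H),H[:,2].min(),H[:,2].max())
    T=H[H[:,2]>np.percentile(H[:,2],95)-.006]; print("  top",len(T),rect(T),T.mean(0))
    Q=near(P,[.523,.160],.04,.115,.14); print("  mouth",len(Q),Q.mean(0),Q[:,2].max(),circ(Q),rect(Q))
    W=near(P,[.589,-.156],.12,.034,.05);W=W[W[:,2]<.048]; print("  block",len(W),rect(W),np.median(W[:,2]))
for q in ([.56,.05],[.6,-.2]):
  for y in (0,1.57,-1.57,-.3,.3,-.6,2.8):
    s=manip.solve_ik([q[0],q[1],.42],rot(y)); print(q,y,None if s is None else np.round(s,2))
E
```

```text
scene handle 318 (array([ 0.6087, -0.2088]), (50.60286331176758, 15.37890625), 1.9277197122573853) 0.14520823908489466 0.17710158572196633
  top 142 (array([ 0.6081, -0.209 ]), (49.35933303833008, 15.004844665527344), 2.027103900909424) [ 0.6117 -0.2078  0.1742]
  mouth 562 [0.5323 0.1597 0.126 ] 0.13366916048709288 [0.5314 0.1593 0.0254] (array([0.5286, 0.1595]), (59.42475509643555, 60.22819137573242), 1.4497802257537842)
  block 2170 (array([ 0.5909, -0.1578]), (73.4693603515625, 190.31163024902344), 19.980825424194336) 0.04272213471907399
top handle 374 (array([ 0.6068, -0.2078]), (45.976280212402344, 15.374326705932617), 3.4226291179656982) 0.14505006748535165 0.17738596996144051
  top 244 (array([ 0.6068, -0.2085]), (45.8452033996582, 14.734356880187988), 1.5105024576187134) [ 0.6067 -0.2077  0.1733]
  mouth 621 [0.5246 0.1602 0.1278] 0.13356497971996684 [0.5249 0.1588 0.0253] (array([0.5248, 0.1602]), (60.404178619384766, 60.52462387084961), 32.13386535644531)
  block 2477 (array([ 0.5882, -0.1566]), (68.08220672607422, 189.94036865234375), 19.70501136779785) 0.0416041402591336
[... 155 characters left out ...]
  0.53  1.76 -0.41  0.85 -1.33]
[0.56, 0.05] -0.3 [-0.26  0.59  0.15  1.75 -0.12  0.81 -0.36]
[0.56, 0.05] 0.3 [-0.16  0.58 -0.01  1.75  0.01  0.81  0.12]
[0.56, 0.05] -0.6 [-0.31  0.59  0.23  1.75 -0.18  0.81 -0.59]
[0.56, 0.05] 2.8 [ 0.24  0.66 -0.71  1.72  0.51  0.95  2.13]
[0.6, -0.2] 0 [ 0.2   0.68  0.09  1.53 -0.07  0.93  0.31]
[0.6, -0.2] 1.57 [ 0.44  0.7  -0.35  1.52  0.27  0.98  1.58]
[0.6, -0.2] -1.57 [-0.03  0.74  0.53  1.55 -0.42  0.97 -0.94]
[0.6, -0.2] -0.3 [ 0.16  0.69  0.17  1.54 -0.13  0.93  0.07]
[0.6, -0.2] 0.3 [ 0.25  0.68  0.    1.53 -0.    0.93  0.55]
[0.6, -0.2] -0.6 [ 0.11  0.69  0.25  1.54 -0.2   0.94 -0.17]
[0.6, -0.2] 2.8 [ 0.62  0.76 -0.71  1.51  0.53  1.07  2.59]
```

```bash
python3 - <<'E'
from h import *
def ring(P,c):
    Q=near(P,c,.034,.122,.137); return len(Q),Q.mean(0),circ(Q),rect(Q)
manip.gripper_to(.06,40)
manip.move_ptp([.50,.16,.45],rot(1.6)); print(st(), manip.read_state()["qpos"])
P,im=cloud("wrist"); cv2.imwrite("pics/w_bore.png",im[:,:,::-1]); print(calibration("wrist")["origin"])
print(ring(P,[.5245,.16]),place_of("bore_mouth","wrist")[:2],place_of("bore_floor","wrist")[:2])
B=near(P,[.5245,.16],.022,.02,.06); print(len(B),B.mean(0) if len(B) else 0)
manip.move_ptp([.60,-.21,.45],rot(1.6))
P,im=cloud("wrist"); cv2.imwrite("pics/w_key.png",im[:,:,::-1])
H=near(P,[.608,-.209],.04,.145,.19);T=H[H[:,2]>.168]; print(rect(H),rect(T),T.mean(0),H[:,2].max())
W=near(P,[.589,-.156],.12,.034,.048);print("block",len(W),rect(W))
for n in ("key_handle","key_foot","hole_a","drift_top"): print(n,place_of(n,"wrist")[:2])
print(st())
E
```

```text
(3.675, array([0.4998, 0.1612, 0.45  ]), array([-1.5708, -0.0009,  1.6019]), array([0.4014, 0.3457, 0.182 ]), array([ 0.0579, -0.0495,  0.0547]), 0.06000050779342442) [-0.1838  0.5109 -0.3388  1.8027  0.2144  0.8636  0.9795]
[0.4233 0.1589 0.4195]
(1990, array([0.5266, 0.1602, 0.1287]), array([0.5256, 0.1603, 0.0251]), (array([0.5275, 0.1601]), (61.074405670166016, 60.47086715698242), 4.231307506561279)) [{'centre': [0.5333, 0.1621, 0.1285], 'confidence': 0.75}] [{'centre': [0.523, 0.164, 0.0304], 'confidence': 0.78}]
277 [0.5413 0.1603 0.0416]
(array([ 0.6087, -0.2089]), (45.81832504272461, 13.928848266601562), 1.7821464538574219) (array([ 0.6087, -0.2089]), (45.829917907714844, 13.68770694732666), 2.1275980472564697) [ 0.6075 -0.2087  0.1741] 0.17648403693907536
block 7329 (array([ 0.5907, -0.1571]), (68.3875961303711, 190.38479614257812), 19.646671295166016)
key_handle [{'centre': [0.6122, -0.2134, 0.1583], 'confidence': 0.88}]
key_foot [{'centre': [0.6111, -0.2026, 0.0152], 'confidence': 0.88}, {'centre': [0.7984, -0.1256, 0.0897], 'confidence': 0.28}]
hole_a [{'centre': [0.5721, -0.1029, 0.0129], 'confidence': 0.9}, {'centre': [0.6077, -0.2086, 0.0089], 'confidence': 0.87}]
drift_top [{'centre': [0.5707, -0.108, 0.1154], 'confidence': 0.86}]
(5.5, array([ 0.6002, -0.2088,  0.4501]), array([-1.571 , -0.0003,  1.602 ]), array([-0.0911, -0.1244, -0.5456]), array([ 0.0204, -0.009 , -0.0109]), 0.059978028597450744)
```

View pics/w_bore.png

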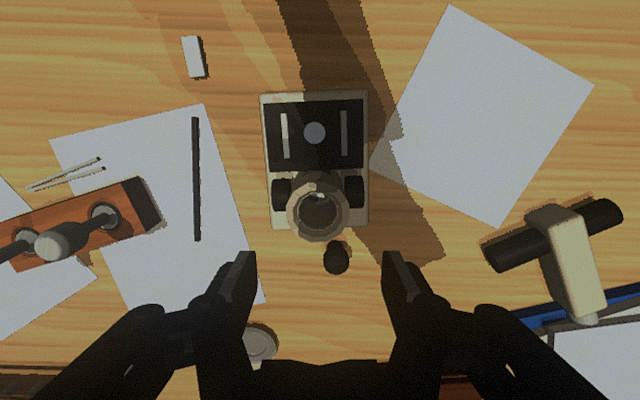

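View pics/w_key.png

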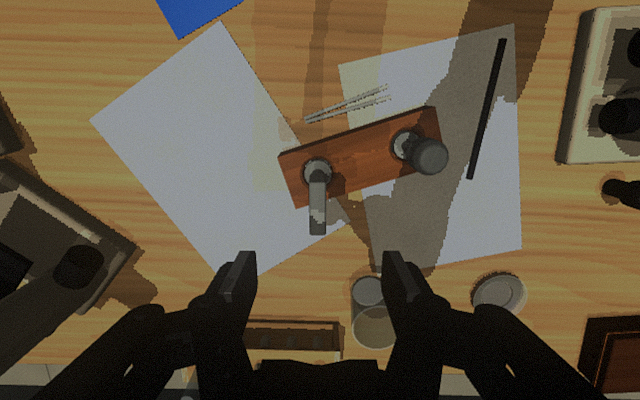

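The wrist pictures show the bore mouth at (318,210), clear, and the key bar at (317,205), yaw ~2°, with the drift head at (430,155). Grasping now.

```bash
python3 - <<'E'
from h import *
y=1.605; k=[.6085,-.2088]
manip.move_ptp([*k,.40],rot(y)); e=np.array(k)-st()[1][:2]; print("err",e)
manip.servo_line([*k,.315],feed=.1); print(st())
manip.gripper_to(0.0,100); print(st())
manip.wait(.2); s=st(); print(s)
manip.servo_line([s[1][0],s[1][1],.37],feed=.08); print(st())
manip.servo_line([s[1][0],s[1][1],.50],feed=.2); print(st())
P,im=cloud("scene"); cv2.imwrite("pics/lift.png",cv2.resize(im[0:300,100:500,::-1],None,fx=2,fy=2))
print(manip.read_state()["qpos"],place_of("key_foot","scene")[:2],place_of("key_handle","scene")[:1])
for yy in (2.4,1.6,0,-1.5,-2.2):
    q=manip.solve_ik([.525,.16,.335],rot(yy)); print(yy,q)
E
```

```text
err [ 0.0004 -0.0004]
(6.8167, array([ 0.6089, -0.2088,  0.3158]), array([-1.5724,  0.0004,  1.6049]), array([ 0.2972, -0.9459,  0.306 ]), array([ 0.0418,  0.0464, -0.0217]), 0.060143563565725804)
(7.3083, array([ 0.6088, -0.2086,  0.3156]), array([-1.5719, -0.    ,  1.6051]), array([ 0.3249, -0.1548,  4.3738]), array([ 0.0837,  0.069 , -0.0174]), 0.012932899955795586)
(7.5083, array([ 0.6088, -0.2086,  0.3156]), array([-1.5719,  0.    ,  1.6051]), array([-0.3928,  0.8613,  4.7891]), array([ 0.185 ,  0.1184, -0.0014]), 0.01254640324693255)
(8.35, array([ 0.6085, -0.2087,  0.3696]), array([-1.5696, -0.0002,  1.605 ]), array([ 0.2518, -0.7013, -2.7061]), array([0.0148, 0.0243, 0.0422]), 0.012367587095963665)
(9.15, array([ 0.6083, -0.2086,  0.4984]), array([-1.5677, -0.0007,  1.6052]), array([-0.4982,  0.6871, -3.2503]), array([ 0.0089, -0.001 ,  0.015 ]), 0.01269479088107073)
[ 0.434   0.6394 -0.335   1.3716  0.2145  1.1703  1.6811] [{'centre': [0.6063, -0.2092, 0.339], 'confidence': 0.21}] [{'centre': [0.6059, -0.2106, 0.3377], 'confidence': 0.55}]
2.4 [-0.1185  0.7144 -0.4379  1.858   0.463   0.6713  1.5689]
1.6 [-0.2143  0.6951 -0.2751  1.8631  0.3023  0.624   0.9244]
0 [-0.4387  0.6899  0.0982  1.8751 -0.1138  0.5819 -0.2677]
-1.5 [-0.653   0.7404  0.4714  1.8862 -0.5364  0.6429 -1.3489]
-2.2 [-0.8435  0.8671  0.869   1.8955 -0.9062  0.8326 -1.6806]
```

View pics/lift.png

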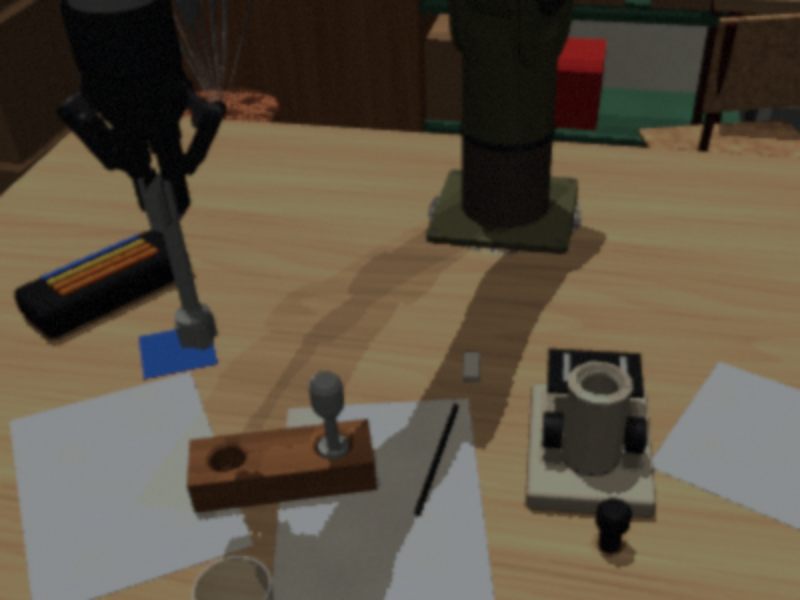

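The crop shows the key hanging from the gripper, foot near (195,330), hole empty at (228,458), drift undisturbed. Check tilt, carry over the bore, and lower guardedly.

```bash
cat >> h.py <<'E'
OFF=.3036  # TCP z minus foot z
def admit(xy,ztarget,fz_stop,step=.003,feed=.06,gain=.0003,rotv=None,w=np.array([0,0,-3.2])):
    """lower/raise in steps, yielding sideways to the wrist force; stop when upward force > fz_stop"""
    xy=np.array(xy,float); z=st()[1][2]; log=[]
    while abs(z-ztarget)>1e-4:
        z+=np.clip(ztarget-z,-step,step)
        manip.servo_line([*xy,z],feed=feed)
        f=st()[3]-w; p=st()[1]; log.append([*p,*f])
        if np.hypot(*f[:2])>2.5: xy+=np.clip(gain*f[:2],-.0015,.0015)
        if abs(f[2])>fz_stop: break
    return xy,np.array(log)
E
python3 - <<'E'
from h import *
P,_=cloud("scene")
for a,b in ((.20,.215),(.24,.255),(.28,.295)):
    Q=near(P,[.608,-.209],.03,a,b); print(a,len(Q),Q.mean(0))
b=np.array([.525,.160])
manip.move_ptp([*b,.49],rot(1.605)); print(st())
P,_=cloud("scene")
for a,c in ((.19,.21),(.23,.25),(.27,.285)):
    Q=near(P,b,.03,a,c); print(a,len(Q),Q.mean(0))
P,_=cloud("top"); Q=near(P,b,.035,.12,.135); print("mouth",len(Q),circ(Q))
manip.servo_line([*b,OFF+.140],feed=.15); p=st(); print(p, "foot z",p[1][2]-OFF)
xy,L=admit(b,OFF+.052,8,step=.004); print(xy,st()); print(L)
E
```

```text
0.2 134 [ 0.6169 -0.2042  0.2076]
0.24 68 [ 0.613  -0.2063  0.2481]
0.28 73 [ 0.6131 -0.2064  0.2876]
(10.7583, array([0.5259, 0.1584, 0.4899]), array([-1.5714,  0.0012,  1.6022]), array([ 0.2217,  0.335 , -2.8647]), array([-0.0553, -0.0022, -0.0388]), 0.012642203673944617)
0.19 149 [0.539  0.1569 0.1994]
0.23 87 [0.5322 0.1567 0.2401]
0.27 68 [0.5323 0.1566 0.2777]
mouth 367 [0.524  0.1613 0.0269]
(11.3167, array([0.5254, 0.1596, 0.4437]), array([-1.5706,  0.    ,  1.6042]), array([ 0.2345,  0.3945, -2.4067]), array([ 0.037 , -0.0738, -0.0372]), 0.012889879302140925) foot z 0.1400999424982482
[0.5265 0.1606] (16.8167, array([0.5264, 0.1605, 0.3554]), array([-1.5702,  0.0003,  1.605 ]), array([-0.784 ,  0.4195, -3.4987]), array([-0.0289,  0.0101,  0.0087]), 0.012467034878990384)
[[ 0.5252  0.16    0.4403  0.2021  0.2708  0.4896]
 [ 0.5249  0.16    0.4356  0.5313 -0.0701  0.2061]
 [ 0.5249  0.16    0.4314 -0.147   0.309  -0.8289]
 [ 0.5251  0.16    0.4276  0.0481  0.0556  0.1021]
 [ 0.5253  0.1601  0.4236  1.5521  0.7951 -0.4781]
 [ 0.5252  0.1601  0.4195  1.8675  0.7775 -0.5719]
 [ 0.5252  0.1601  0.4155  1.3246  1.8919 -2.2251]
 [ 0.5251  0.1601  0.4115  2.7061  0.8575 -1.9627]
 [ 0.5257  0.1602  0.4073  1.8913  0.7742 -1.2564]
 [ 0.5257  0.1602  0.4034  2.0322  0.9914 -1.1597]
 [ 0.5257  0.1602  0.3994  2.424   1.1282 -0.8452]
 [ 0.5263  0.1604  0.3953  0.8497  0.5056 -0.4415]
 [ 0.5263  0.1605  0.3914  0.3523  0.2448  0.2691]
 [ 0.5264  0.1605  0.3874 -0.1746 -0.1499 -0.6693]
 [ 0.5264  0.1605  0.3834  0.8336 -0.9339  0.0103]
 [ 0.5264  0.1605  0.3794 -0.0944 -0.7543  0.3457]
 [ 0.5264  0.1605  0.3754  0.6048 -0.6881 -0.18  ]
 [ 0.5264  0.1605  0.3714 -0.2839  0.3312  0.4925]
 [ 0.5264  0.1605  0.3674  0.1507 -0.1687 -0.0082]
 [ 0.5264  0.1605  0.3634  0.774  -0.5597  0.1197]
 [ 0.5264  0.1605  0.3594  0.1322  0.3886  0.8167]
 [ 0.5264  0.1605  0.3554 -0.784   0.4195 -0.2987]]
```

```bash
python3 - <<'E'
from h import *
xy=np.array([.5264,.1605])
xy,L=admit(xy,OFF+.029,7,step=.0015,feed=.03); print(L[-6:]); s=st(); print(s,"foot",s[1][2]-OFF)
print(manip.read_state()["qpos"])
E
```

```text
[[ 0.5264  0.1605  0.3388  0.6121  0.5567 -0.0091]
 [ 0.5264  0.1605  0.3373  1.1452  0.1329  0.1142]
 [ 0.5265  0.1605  0.3358  1.0914 -0.0319 -0.1573]
 [ 0.5264  0.1605  0.3343  1.9514 -0.0857 -1.1299]
 [ 0.5265  0.1606  0.3335 -0.355   0.2018  6.9092]
 [ 0.5265  0.1607  0.3335 -0.5465 -1.1532 11.0308]]
(20.8167, array([0.5265, 0.1607, 0.3335]), array([-1.572 , -0.0003,  1.6051]), array([-0.5465, -1.1532,  7.8308]), array([-0.1666,  0.2935, -0.0526]), 0.012807967967069168) foot 0.029901632417733415
[-0.2005  0.7011 -0.2991  1.8592  0.3296  0.6284  0.9034]
```

The foot went straight to the floor (z 0.030), so the squares already agreed. Turn clockwise.

```bash
python3 - <<'E'
from h import *
manip.servo_line([.5264,.1605,OFF+.0305],feed=.03)
q=np.array(manip.solve_ik([.5264,.1605,OFF+.0305],rot(1.605))); print(q,st())
while q[6]>-2.5:
    q[6]-=.15; manip.goto_joints(q); s=st(); print(round(s[0],2),round(q[6],2),s[1],s[2],s[3],s[4],flush=True)
    if abs(s[4][2])>.8 or np.linalg.norm(s[3])>40: break
E
```

```text
[-0.1997  0.7003 -0.2999  1.8586  0.3286  0.631   0.9045] (21.0667, array([0.5264, 0.1605, 0.3339]), array([-1.5707, -0.0001,  1.605 ]), array([ 1.0238,  0.837 , -2.7701]), array([ 0.0939, -0.317 , -0.0175]), 0.012430446728725507)
21.33 0.75 [0.5261 0.1604 0.3336] [-1.5694  0.0007  1.4585] [-0.023   0.0699 -3.4089] [-0.0153  0.0489 -0.007 ]
21.6 0.6 [0.5263 0.1604 0.3339] [-1.5704  0.0004  1.3105] [-0.2949 -0.5598 -3.593 ] [-0.0176 -0.1829  0.0067]
21.87 0.45 [0.5265 0.1605 0.334 ] [-1.5709 -0.0002  1.1614] [ 0.9746  0.4348 -3.6975] [ 0.0478 -0.4412  0.0333]
22.13 0.3 [0.5265 0.1605 0.334 ] [-1.5708 -0.0001  1.0116] [ 1.4841  1.1143 -5.5125] [ 0.0662 -0.3824  0.0028]
22.4 0.15 [0.5264 0.1605 0.334 ] [-1.5708  0.0001  0.8618] [ 1.8718  1.0597 -6.2013] [ 0.0993 -0.3567  0.0167]
22.67 0.0 [0.5264 0.1605 0.334 ] [-1.5707  0.0001  0.7118] [ 1.6136  0.6965 -6.3989] [ 0.0781 -0.4458  0.067 ]
22.93 -0.15 [0.5264 0.1604 0.3341] [-1.5708  0.0002  0.5619] [ 0.9553  0.6219 -6.3431] [ 0.0968 -0.3816  0.0534]
23.2 -0.3 [0.5263 0.1605 0.334 ] [-1.5707  0.0003  0.4119] [ 0.2904  0.0138 -6.0275] [ 0.
[... 989 characters left out ...]
7  2.7051] [0.201  0.664  0.6282]
25.87 -1.8 [0.5263 0.1605 0.3335] [-1.5714  0.0009 -1.0899] [-0.248   1.9027 -9.2611] [ 0.6563 -0.0947  0.084 ]
26.13 -1.95 [0.5264 0.1604 0.3342] [-1.5711  0.0005 -1.2404] [-1.6107  0.9693 -5.3151] [ 0.5119  0.2622 -0.2084]
26.4 -2.1 [0.5266 0.1605 0.3345] [-1.5701  0.0001 -1.3884] [ 0.1403  1.3865 -2.4425] [ 0.2649  0.2357 -0.0701]
26.67 -2.25 [0.5266 0.1602 0.3344] [-1.5702 -0.0004 -1.5383] [-0.6367 -0.061  -2.6824] [0.1021 0.0293 0.0216]
26.93 -2.4 [0.5265 0.1605 0.3342] [-1.5704  0.0001 -1.6879] [-0.6362  0.8772 -2.8547] [ 0.1986  0.0581 -0.0434]
27.2 -2.55 [0.5264 0.1607 0.3342] [-1.5707  0.0005 -1.8377] [-0.6532  1.0179 -1.9608] [0.3559 0.1926 0.0287]
```

```bash
python3 - <<'E'
from h import *
print(st())
P,im=cloud("scene"); cv2.imwrite("pics/turn.png",cv2.resize(im[100:280,280:520,::-1],None,fx=3.3,fy=3.3,interpolation=cv2.INTER_CUBIC))
Q=near(P,[.5264,.1605],.035,.135,.20)
for a in np.arange(.13,.2,.01):
    S=near(P,[.5264,.1605],.035,a,a+.01); print(round(a,2),len(S),S.mean(0)if len(S)else 0, rect(S) if len(S)>3 else 0)
for c in("scene","wrist"): 
    if c=="wrist": P,im=cloud("wrist"); cv2.imwrite("pics/turnw.png",im[:,:,::-1])
    print(place_of("key_handle",c)[:1],place_of("key_foot",c)[:1])
E
```

```text
(27.2, array([0.5264, 0.1607, 0.3342]), array([-1.5707,  0.0005, -1.8377]), array([-0.6532,  1.0179, -1.9608]), array([0.3559, 0.1926, 0.0287]), 0.012500045313949116)
0.13 155 [0.5346 0.1595 0.132 ] (array([0.5297, 0.1598]), (55.617122650146484, 54.94520950317383), 89.90351104736328)
0.14 30 [0.5335 0.1602 0.1443] (array([0.5334, 0.1596]), (7.411524772644043, 15.129796028137207), 4.2942705154418945)
0.15 8 [0.5328 0.1644 0.1538] (array([0.5327, 0.1645]), (1.739435076713562, 6.8122429847717285), 67.29912567138672)
0.16 50 [0.5442 0.157  0.1657] (array([0.5418, 0.1551]), (31.387571334838867, 19.790082931518555), 77.72477722167969)
0.17 91 [0.5403 0.159  0.175 ] (array([0.5395, 0.1602]), (28.641714096069336, 41.38789367675781), 2.605398178100586)
0.18 102 [0.5404 0.1584 0.1851] (array([0.54  , 0.1599]), (26.63243865966797, 41.75746154785156), 1.9210107326507568)
0.19 164 [0.5337 0.1581 0.194 ] (array([0.5303, 0.1572]), (39.65943908691406, 33.419898986816406), 28.5189208984375)
0.2 101 [0.5352 0.1557 0.2059] (array([0.5291, 0.1591]), (64.040283203125, 24.181520462036133), 75.74221801757812)
[{'centre': [0.524, 0.16, 0.1772], 'confidence': 0.87}] []
[{'centre': [0.5294, 0.1551, 0.1766], 'confidence': 0.92}] []
```

View pics/turn.png

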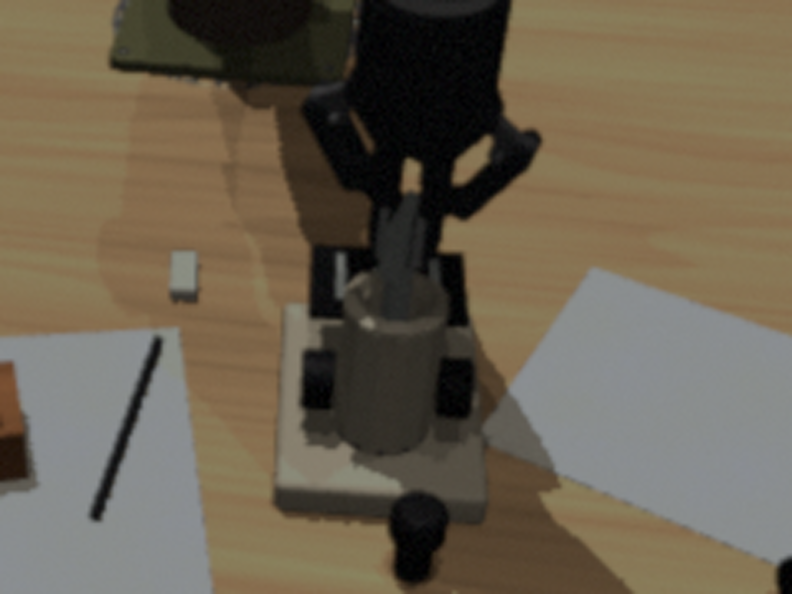

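View pics/turnw.png

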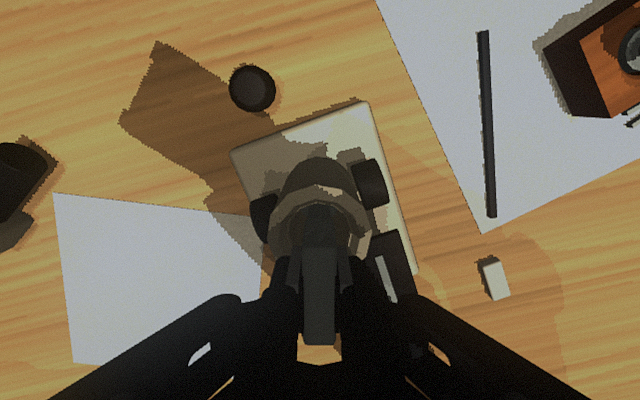

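Handle still aligned in the grip (wrist crop around (320,290)). The torque rose to 0.63 N m near yaw −0.64…−0.94, consistent with the stop, and then fell away, meaning I overdrove it (socket slipped past the nut). To verify: lift the socket off the nut, turn back half a turn, re-engage, and turn gently to a lower torque limit.

```bash
python3 - <<'E'
from h import *
xy=np.array([.5264,.1605]); 
manip.servo_line([*xy,OFF+.030+.022],feed=.06); print(st())
yaw=st()[2][2]+np.pi
q=np.array(manip.read_state()["qpos"]); q[6]+=np.pi; manip.goto_joints(q); print(st(), yaw)
xy,L=admit(xy,OFF+.0305,7,step=.003,feed=.05); print(L); print(st(),"foot",st()[1][2]-OFF-.03)
E
```

```text
(28.0083, array([0.5264, 0.1601, 0.3561]), array([-1.5699, -0.0003, -1.8454]), array([ 0.7166, -0.4339, -3.0873]), array([ 0.0327,  0.0132, -0.0291]), 0.012336650692733398)
(30.6583, array([0.5264, 0.1601, 0.3561]), array([-1.5716,  0.0004,  1.2959]), array([-0.6199,  0.0642, -2.9963]), array([-0.0237,  0.0621, -0.0358]), 0.012408430426526972) 1.2961729220314808
[[ 0.5263  0.1605  0.3528  0.8896 -0.0672 -0.563 ]
 [ 0.5263  0.1605  0.3499 -0.837  -0.2511  0.5215]
 [ 0.5263  0.1605  0.3469 -0.2203  0.2464  0.0632]
 [ 0.5265  0.1606  0.3439  0.6313  0.3513 -0.4898]
 [ 0.5265  0.1606  0.341   0.5903  0.3649 -1.3403]
 [ 0.5265  0.1606  0.3381  0.8837  0.7095  0.4864]
 [ 0.5265  0.1606  0.3351  1.3701  1.1666  2.0885]
 [ 0.5265  0.1606  0.3343 -0.4107  0.6419  4.6825]]
(32.6583, array([0.5265, 0.1606, 0.3343]), array([-1.5721, -0.0001,  1.2962]), array([-0.4107,  0.6419,  1.4825]), array([ 0.0799, -0.0464,  0.0991]), 0.012684766761282735) foot 0.0007025034029882471
```

```bash
python3 - <<'E'
from h import *
p=[.5264,.1605,OFF+.0310]
manip.servo_line(p,feed=.03)
q=np.array(manip.solve_ik(p,rot(1.2962)));print(q[6])
for i in range(28):
    q[6]-=.08; manip.goto_joints(q); s=st(); print(round(s[0],2),round(q[6],2),s[1],s[2][2],s[3],s[4],flush=True)
    if abs(s[4][2])>.33: break
manip.wait(.2); print(st())
E
```

```text
0.5959421055906997
33.16 0.52 [0.5265 0.1604 0.3344] 1.2179183184620344 [ 1.3989  0.1741 -2.6044] [ 0.1859 -0.4444  0.056 ]
33.41 0.44 [0.5265 0.1604 0.3344] 1.1390512865696598 [ 0.9204  0.3    -4.1839] [ 0.195  -0.4113  0.025 ]
33.66 0.36 [0.5264 0.1604 0.3345] 1.059462123064641 [ 1.9775  0.4416 -4.4936] [ 0.149  -0.57    0.0902]
33.91 0.28 [0.5264 0.1604 0.3345] 0.9796882940616483 [ 0.9185  0.546  -5.002 ] [ 0.1316 -0.5759  0.1179]
34.16 0.2 [0.5263 0.1605 0.3345] 0.9003927427823315 [ 2.2475  1.0016 -4.7195] [ 0.1479 -0.4489  0.3648]
(34.3583, array([0.5264, 0.1605, 0.3345]), array([-1.5708,  0.0002,  0.898 ]), array([ 1.6024,  0.0494, -3.6118]), array([ 0.1174, -0.515 ,  0.4632]), 0.012398800293454144)
```

The stop is confirmed: torque rises and holds at 0.46 N m, at the same nut orientation as before (1.57 rad away in yaw). Withdraw and return.

```bash
python3 - <<'E'
from h import *
q=np.array(manip.read_state()["qpos"]); q[6]+=.2; manip.goto_joints(q); print(st())
x,y,_=st()[1]; xy=[.5264,.1605]
manip.servo_line([*xy,.37],feed=.08); print(st())
manip.servo_line([*xy,.50],feed=.15); print(st())
k=[.6087,-.2087]
manip.move_ptp([*k,.50],rot(1.605)); manip.servo_line([*k,.375],feed=.15); print(st())
P,_=cloud("scene")
for a,c in ((.075,.095),(.11,.13),(.15,.17)):
    Q=near(P,k,.035,a,c); print(a,len(Q),Q.mean(0))
W=near(P,[.589,-.156],.12,.034,.048)
xy,L=admit(k,.3150,7,step=.003,feed=.05); print(L); print(xy,st())
E
```

```text
(34.6667, array([0.5262, 0.1603, 0.3345]), array([-1.5702,  0.0007,  1.0939]), array([ 0.1709,  0.4565, -3.8019]), array([ 0.0906, -0.2368,  0.0567]), 0.012407782208423453)
(35.2583, array([0.5261, 0.1603, 0.3699]), array([-1.5703,  0.0009,  1.0974]), array([ 0.709 , -0.0595, -2.8812]), array([-0.0105,  0.0198, -0.0253]), 0.012222945666077532)
(36.275, array([0.526 , 0.1603, 0.4989]), array([-1.5691,  0.0022,  1.0981]), array([-0.4699,  0.1011, -3.463 ]), array([ 0.0568,  0.0202, -0.0515]), 0.012637464666397626)
(38.6667, array([ 0.6093, -0.2085,  0.3761]), array([-1.5731,  0.0004,  1.6053]), array([ 0.3662,  0.5569, -3.3596]), array([-0.0342,  0.0462, -0.0007]), 0.012523674180195227)
0.075 139 [ 0.6192 -0.2045  0.0852]
0.11 75 [ 0.6152 -0.2066  0.1192]
0.15 73 [ 0.6149 -0.2066  0.1601]
[[ 0.6087 -0.2087  0.3738  0.0876  0.1752  0.0095]
 [ 0.6086 -0.2087  0.3701 -0.0997  0.7152 -0.3088]
 [ 0.6086 -0.2087  0.367  -1.11   -0.0089  0.4294]
 [ 0.6086 -0.2087  0.364   0.3131 -0.0068 -0.0169]
 [ 0.6086 -0.2087  0.3611 -0.0196  0.4042  0.5477]
 [ 0.6086 -0.2087  0.3581 -0.8182 -0.4091  0.10
[... 263 characters left out ...]
.6086 -0.2087  0.3401 -0.3573 -0.4647  0.8668]
 [ 0.6086 -0.2087  0.3371  0.0497 -0.3447  0.1547]
 [ 0.6086 -0.2087  0.3341  0.5077  0.0639  0.0669]
 [ 0.6086 -0.2087  0.3311  0.1006  1.5547 -0.6724]
 [ 0.6086 -0.2087  0.3281  0.3092  0.3791 -0.0988]
 [ 0.6086 -0.2087  0.3251  0.649  -0.0989  0.4787]
 [ 0.6086 -0.2087  0.3221  0.2746  0.0937 -0.1444]
 [ 0.6086 -0.2087  0.3191  0.3222  0.1955 -0.0678]
 [ 0.6086 -0.2087  0.3161 -0.0595 -0.1585 -0.5068]
 [ 0.6089 -0.2087  0.3156 -0.762   0.0458  4.9339]]
[ 0.6087 -0.2087] (43.9667, array([ 0.6089, -0.2087,  0.3156]), array([-1.5716,  0.0003,  1.605 ]), array([-0.762 ,  0.0458,  1.7339]), array([ 0.0351,  0.265 , -0.015 ]), 0.012341208476036994)
```

Foot is on the hole floor at the same TCP height as at pick-up. Release, retreat and check.

```bash
python3 - <<'E'
from h import *
x,y,_=st()[1]
manip.gripper_to(.05,20); manip.servo_line([.6087,-.2087,.42],feed=.12); manip.move_ptp([.50,-.02,.48],rot(1.605)); print(st())
P,im=cloud("scene"); cv2.imwrite("pics/end.png",cv2.resize(im[120:380,120:460,::-1],None,fx=2.3,fy=2.3))
for a,c in ((.055,.065),(.09,.12),(.15,.17)):
    Q=near(P,[.6087,-.2087],.035,a,c); print(a,len(Q),Q.mean(0))
for n in("key_handle","key_foot","drift_top","beaker_rim","eyepiece","pencil","dish_rim","eraser"): print(n,[np.round(r["centre"],3) for r in place_of(n,"scene")[:1]])
P,_=cloud("top"); H=near(P,[.6085,-.2088],.04,.145,.19); print(rect(H),H[:,2].max())
print([np.round(r["centre"],3) for r in place_of("drift_top","top")[:1]])
E
```

```text
(46.3417, array([ 0.5008, -0.0215,  0.4796]), array([-1.5708,  0.0009,  1.6028]), array([ 0.5288, -1.3574, -1.1286]), array([-0.089 , -0.0476, -0.0003]), 0.05019352718015301)
0.055 29 [ 0.6139 -0.2072  0.06  ]
0.09 98 [ 0.6142 -0.207   0.1054]
0.15 144 [ 0.6174 -0.2049  0.1602]
key_handle [array([ 0.607, -0.21 ,  0.156])]
key_foot [array([ 0.61 , -0.207,  0.012])]
drift_top [array([ 0.57 , -0.102,  0.115])]
beaker_rim [array([ 0.792, -0.128,  0.089])]
eyepiece [array([ 0.623,  0.19 , -0.002])]
pencil [array([ 0.533, -0.002,  0.002])]
dish_rim [array([0.792, 0.064, 0.015])]
eraser [array([ 0.38 ,  0.012, -0.004])]
(array([ 0.6211, -0.2079]), (14.926558494567871, 16.94154167175293), 87.43528747558594) 0.17640268203783516
[array([ 0.572, -0.106,  0.116])]
```

View pics/end.png

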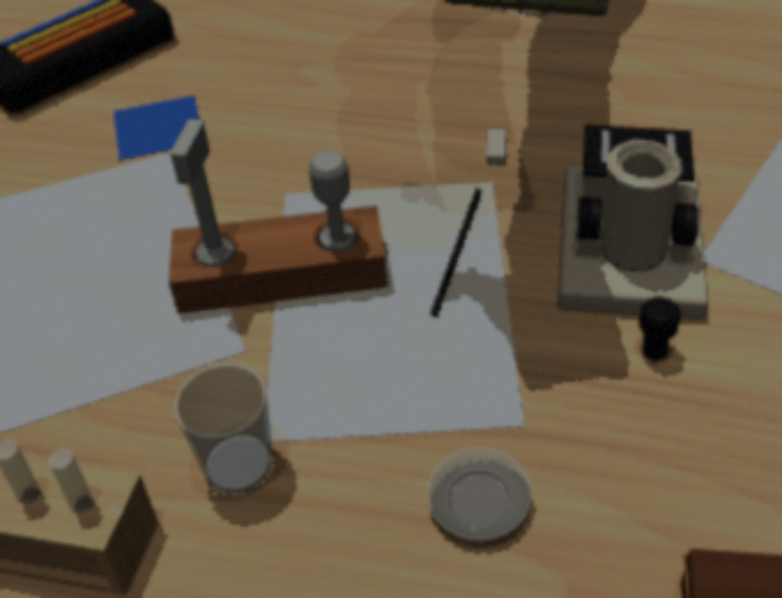

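The key is upright in its hole (213,250), the drift is in place (330,180), and the bystanders haven't moved. Handing in.

```bash
python3 -c "
from plant import *
hand_in()"
```

```text
the job is handed in; nothing more can be done
```

I tightened the nut to its stop with the socket key, put the key back upright in its hole and handed the job in at about 46 s. There is no direct reading of the nut joint, so "at its stop" is inferred from torque and angle.

- **Engagement:** The key's foot went straight down to the bore floor (z about 0.030 m), so no search for the flats was needed.
- **Turning:** On the first clockwise turn I overdrove the stop. Torque climbed to about 0.63 N m and then fell away, most likely because the socket slipped past the nut. The key was still aligned in the grip.
- **Stop check:** I lifted the socket off the nut, turned back half a turn, re-engaged it and turned gently. Torque rose and held at 0.46 N m, a quarter turn (about 1.57 rad) in yaw from where it first rose. That fits the nut standing at its stop.
- **Putting the key back:** It reached the hole floor at the same height as at pick-up. After release, the camera put its foot at (0.610, −0.207, 0.012) and showed it upright.
- **Other things:** The drift and all bystanders read within about 6 mm of their start positions, which is close to camera accuracy. I did not re-check the tweezers' position.
- **Disagreement:** The last handle fit from the top camera was off, with only part of the bar showing. The arm was probably blocking its view, so I relied on the scene camera.

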